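Show which bottle was left open and the cap it is missing

ROBOT

A 6-joint arm with a two-finger parallel gripper is mounted at the origin on a cart in front of the work surface, level with it; the furniture and walls round the work are solid. World frame = base frame: x ahead of the robot, y to its left, z up, the work surface at z = 0. Lengths are in m, angles in degrees, forces in N, time in s.
With the tool pointing down it reaches from about 0.375 to 0.9 m from the base axis. Payload 3.1 kg.
Tool frame: the origin (TCP) lies between the finger pads, 19 mm behind the fingertips; this is the grasp point; z points along the fingers, y is the line along which they close (so a half turn about z gives the same grasp; the last joint's range is limited). The gripper opens to 87 mm and grips with 3 to 60 N. Pads are 19 mm wide; open, the fingers measure 117 mm over their backs; the gripper's body (75 mm by 190 mm) begins 51 mm behind the grasp point.
Start: joints at [57.038, 30.224, 82.088, -0, 67.689, -10.227], TCP at [0.242, 0.576, 0.241] pointing down, gripper open.
Joint ranges: [-176.69, 176.69], [-43.24, 126.21], [12.49, 139.97], [-82, 262], [0, 151.66], [-163.58, 163.58]. Speed limits (degrees/s): [159.86, 159.86, 180, 180, 180, 180].

INTERFACE

Orientations are given as a 3x3 rotation matrix whose columns are the frame's x, y, z axes.
In Python, from rig import * gives the robot as it stands.
- The arm moves only by the tool step_arm, never from a script. Its argument "targets" is a list of rows, each a list of 5 numbers: the opening, from -1 (shut) to 1 (fully open), then the shift along the world's x, y, z normalised to -1 to 1, where 1 is 0.25 m, then the turn about the world's z normalised to -1 to 1, where 1 is 180 degrees. In form: [[fingers, x, y, z, turn], ...]. A call has 1 to 20 rows; each row is the pose to reach, as a shift and turn from the pose commanded when the call began, turning the shorter way round; what a row does not reach only later rows make up. A row lasts 1/10 s, in which the tool goes at most 50 mm and 8.59 degrees, less where a joint would pass 70% of its speed; a pose out of reach is approached as far as the arm can. A call with a number of a shift or a turn outside -1 to 1 is refused whole. A call with a gripper value outside its range is refused whole. The fingers move at their own pace and stop on an object; the grip force is fixed at half the most. Time passes only in rows, so rows that repeat a pose let the fingers close. It gives the time, the measured TCP pose, the force, the opening and the grip force at its end, in the units of the state.
- read_state(): the state, without advancing time (a new reading comes with each control period).
- capture(name): name is "scene" or "top"; returns a dict with "color" (480x640x3 uint8, red, green, blue), "mtx" (3x3 intrinsics, pixels), "pose" (4x4, takes a point from camera to world coordinates). Camera axes: x right, y down, z forward; pixel columns grow to the right and rows downward; lengths in m; the calibration is good to about 2 mm. A picture is of the moment at which its call begins. There is no depth.
- hand_in(): hands the job in; it is judged then, once.
The state is a dict: "time_s": time; "joint_positions": joint angles; "qvel": joint speeds; "tau": joint torques, N m; "position": TCP position; "tcp_rot": TCP orientation; "force": force on the tool from outside, world axes, zero at the start; "moment": the same for the moment, N m; "opening": opening from 0.0 (shut) to 1.0 (fully open); "grasp_force": force on a finger pad.
Only numpy, scipy, OpenCV 4.12 (cv2) and the standard library are available. Lean on these libraries where they do the work, as an engineer would, in place of code of your own. Each camera call takes 0.05 s, during which the arm holds its last target. There are 200 camera calls.

TASK

In the row of three white bottles ahead of you to the right, one has been left open. Show a colleague at the bench camera what to close: point from directly above at the open mouth of that bottle, fingertips a couple of centimetres over it, and pause there for two seconds; then point in the same way at the loose screw cap and pause for two seconds; only then push the lever of the grey hand-off switch fully over to the left and leave it there, with the hand clear of everything. Point at nothing else, pass well above everything on the way, and do not touch, shift or pick up any of the bottles or the small things.

Things in the scene. Friction and masses are not known exactly. Their poses are not given: they have to be found in the camera images.
- open_bottle: the open bottle: white plastic, 70 mm in diameter, 160 mm tall, a narrower bare threaded neck and no cap; upright on the worktop; origin at the centre of its underside, z up
- bottle_mouth (a point): centre of the open bottle's mouth, 160 mm above its underside
- capped_a: a closed white bottle with a white screw cap, 86 mm in diameter, 187 mm tall; upright; origin at the centre of its underside
- capped_b: the other closed white bottle, the same in all respects as capped_a (86 mm in diameter, 187 mm tall). The three bottles stand in a row ahead and to the right of the robot, 90 mm or more from centre to centre, in any order
- bottle_cap: the loose screw cap: white plastic, 44 mm in diameter, 24 mm high, lying closed side up on the worktop in front of the bottles, in a row with two other small things; origin at the centre of its underside
- cap_top (a point): centre of the loose cap's top, 24 mm above its underside
- weight_piece: a small brass weight with a knob on top, 28 mm in diameter, 46 mm high; origin at the centre of its underside; stands near the cap
- vial: a small capped glass vial, 17 mm in diameter, 56 mm high; origin at the centre of its underside; stands near the cap. Cap, weight and vial swap places from run to run and stand 70 mm or more apart
- switch_base: fixed grey block of the hand-off switch, 70 mm along its x by 50 mm along its y, 25 mm high, on the worktop to the left of the row of small things; origin at the centre of its underside; its own x axis is the direction in which the lever is pushed, roughly to the left, +y of the world (within 0.25 rad either way)
- switch (a joint): angle of the switch's lever, rad: 0 = leaning 0.5 rad from upright to the right (-x of switch_base), 1.0 = leaning 0.5 rad to the left (+x of switch_base), against its stop. Starts between 0 and 0.2; stays where it is left. The pivot is 22 mm above the worktop; the lever is a 10 mm steel rod with a white ball of 26 mm diameter whose centre is 70 mm from the pivot; moves under about 1 N at the ball
- switch_tip (a point): centre of the white ball at the end of the lever, 83 to 92 mm above the worktop
- viscometer: fixed viscometer with a tall stand, to the left; nothing to do on it, but its heavy head overhangs the worktop: it fills x 0.44 to 0.77, y 0.18 to 0.37, z 0.27 to 0.57 (world, the same in every run); keep the arm clear of it. Origin at its foot, under the middle of the instrument
Mind the look-alikes: they are no part of the job. What is shaped like the capped_a but red is not meant.

How it is judged (in metres and radians):
On the way, in this order (a step that is already met when the one before it is completed fails the run):
1. point at the open bottle's mouth: TCP within 25 mm sideways of its centre, fingertips 3 to 45 mm above it, for 1.2 s (horizontal distance between the grasp point and bottle_mouth below 0.025 m and z of the grasp point in the frame of bottle_mouth between 0.022 and 0.064 m), for 1.2 s.
2. point at the loose cap: TCP within 25 mm sideways of its centre, fingertips 3 to 45 mm above it, for 1.2 s (horizontal distance between the grasp point and cap_top below 0.025 m and z of the grasp point in the frame of cap_top between 0.022 and 0.064 m), for 1.2 s.
3. the lever is pushed over to the left (value of joint switch above 0.9 rad), for 0.2 s.
At the end, for the whole second after the job is handed in: the lever rests over on its left side (more than 0.9 of 1.0 rad), and the three bottles, the cap, the weight and the vial stand upright within 10 mm of where they started (value of joint switch above 0.9 rad and distance of each of open_bottle, capped_a, capped_b, bottle_cap, weight_piece, vial from where it was at the start of the episode below 0.01 m and angle between each of open_bottle, capped_a, capped_b, bottle_cap, weight_piece, vial's own z axis and vertical below 0.1 rad); the robot touches nothing.
It fails at once if a bottle, the cap, the weight or the vial is touched by the robot (contact force between any of the fingers, the arm and open_bottle above 0.3 N or contact force between any of the fingers, the arm and capped_a above 0.3 N or contact force between any of the fingers, the arm and capped_b above 0.3 N or contact force between any of the fingers, the arm and bottle_cap above 0.3 N or contact force between any of the fingers, the arm and weight_piece above 0.3 N or contact force between any of the fingers, the arm and vial above 0.3 N).
It fails at once if a bottle, the cap, the weight or the vial is shifted or lifted by more than 10 mm (distance of any of open_bottle, capped_a, capped_b, bottle_cap, weight_piece, vial from where it was at the start of the episode above 0.01 m).
It fails at once if the robot points at a wrong thing: fingertips within 25 mm above the top of a closed bottle, the weight or the vial ((horizontal distance between the grasp point and capped_a below 0.025 m and z of the grasp point in the frame of capped_a between 0.187 and 0.231 m) or (horizontal distance between the grasp point and capped_b below 0.025 m and z of the grasp point in the frame of capped_b between 0.187 and 0.231 m) or (horizontal distance between the grasp point and weight_piece below 0.025 m and z of the grasp point in the frame of weight_piece between 0.046 and 0.09 m) or (horizontal distance between the grasp point and vial below 0.025 m and z of the grasp point in the frame of vial between 0.056 and 0.1 m)).
It also fails if it takes over 62 s, if anything falls off the work surface, if the arm or the gripper's body presses on something with over 40 N, if the wrist force passes 120 N, or if a joint passes its speed limit or range.

## Working session

There is one attempt and no reset: what is moved stays moved. The work goes in short steps, Python scripts to look and compute and a tool call to move; the robot and the scene stay as the last step left them, time stands still between calls to the robot, and variables do not carry over. Pictures are saved under pics/ and viewed, at most 10 in all, crops included, and the job is handed in when it is done.

Besides the shell and the picture viewer there is one more tool, called as name(argument=value, ...) on one line, values as JSON. step_arm: Moves the arm, as the interface text tells. Scaled input: -1 to 1 covers 0.25 m each way for a shift and 180 degrees each way for a turn. Its arguments: {"type":"object","properties":{"targets":{"type":"array","items":{"type":"array","items":{"type":"number"}}}},"required":["targets"]}

```bash
mkdir -p pics; python3 - <<'E'
from rig import *
import cv2, numpy as np
for n in ("scene","top"):
    c=capture(n); cv2.imwrite(f"pics/{n}0.png",c["color"][:,:,::-1]); np.savez(f"{n}0.npz",**c)
    print(n,c["mtx"].tolist(),np.round(c["pose"],3).tolist())
s=read_state();print(s["time_s"],s["position"],s["tcp_rot"],s["opening"])
E
```

```text
scene [[562.4919195316781, 0.0, 329.75692634892806], [0.0, 562.4919195316781, 240.06142186152385], [0.0, 0.0, 1.0]] [[0.907, -0.154, 0.391, 0.101], [-0.42, -0.379, 0.825, -0.916], [0.021, -0.913, -0.408, 0.578], [0.0, 0.0, 0.0, 1.0]]
top [[576.0663727423132, 0.0, 320.0730533162737], [0.0, 576.0663727423132, 241.47974290598896], [0.0, 0.0, 1.0]] [[0.408, -0.811, 0.42, 0.01], [-0.913, -0.362, 0.187, -0.244], [0.001, -0.459, -0.888, 1.178], [0.0, 0.0, 0.0, 1.0]]
0.1 [0.24120038 0.57591658 0.24035705] [[-9.22287671e-01  3.86502745e-01 -1.03969891e-03]
 [ 3.86504008e-01  9.22286263e-01 -1.64364052e-03]
 [ 3.23628453e-04 -1.91775718e-03 -9.99998109e-01]] 0.999006961681887
```

View pics/scene0.png

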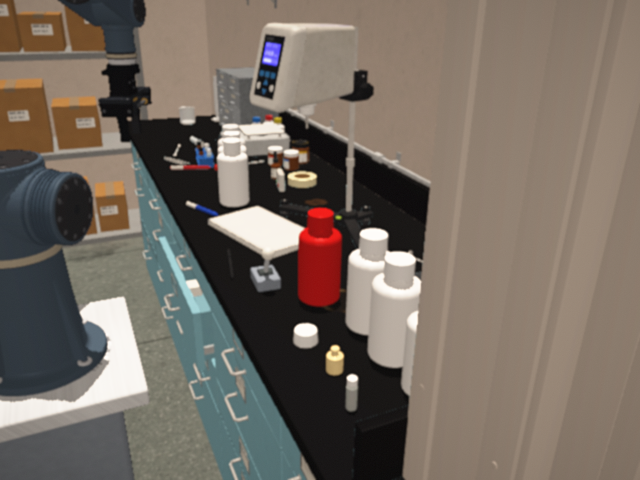

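View pics/top0.png

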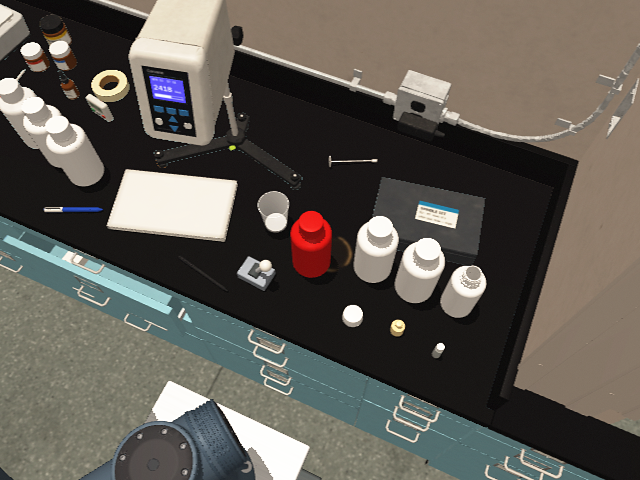

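The top view shows these candidates:
- **White bottles in the row:** (376,248) and (420,270) are capped. (463,290) looks open, with its mouth near (473,272).
- **Bottle look-alikes:** a red bottle at (311,245), and three white bottles at the far left around (50,135).
- **Small things:** white cap (353,316), brass weight (398,328), vial (439,350).
- **Switch:** (257,272).

I'm taking the bottle at (463,290) and the cap at (353,316), and checking both in one crop.

```bash
python3 - <<'E'
import cv2
im=cv2.imread("pics/top0.png")[205:365,230:495]
cv2.imwrite("pics/crop0.png",cv2.resize(im,None,fx=3,fy=3,interpolation=cv2.INTER_CUBIC))
E
```

```text
(no output)
```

View pics/crop0.png

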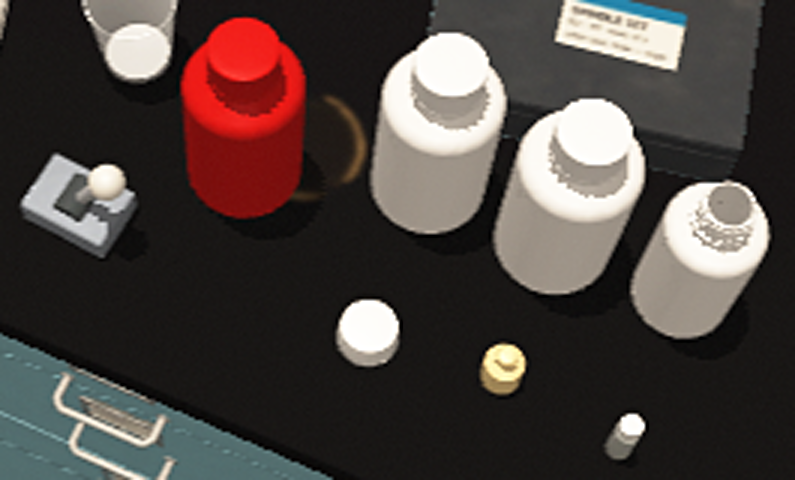

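The crop confirms it. The right-hand bottle has a dark open mouth at crop (731,204). The loose cap's top is at (369,326), and the ball is at (107,182).

```bash
cat > h.py <<'E'
import numpy as np
def w(c,u,v,z):
    d=c["pose"][:3,:3]@np.linalg.solve(c["mtx"],[u,v,1]); o=c["pose"][:3,3]
    return o+d*(z-o[2])/d[2]
E
python3 - <<'E'
from h import *
c=dict(np.load("top0.npz"))
for n,u,v,z in [("mouth",731,204,.16),("cap",369,326,.024),("A",452,66,.187),("B",595,132,.187),("weight",507,355,.046),("vial",631,425,.056),("ball",107,182,.087),("red",243,48,.187),("c1",57,153,.025),("c2",136,205,.025),("c3",103,245,.025),("c4",22,200,.025),("beaker rim",128,0,.1)]:
    print(n,np.round(w(c,230+u/3,205+v/3,z),3))
s=dict(np.load("scene0.npz"))
for n,u,v,z in [("cap",306,328.5,.024),("A",374,237,.187),("B",400,261,.187),("weight",335,351,.046),("vial",352,379,.056),("ball",267,253,.087)]:
    print("s",n,np.round(w(s,u,v,z),3))
E
```

```text
mouth [ 0.549 -0.329  0.16 ]
cap [ 0.426 -0.135  0.024]
A [ 0.556 -0.131  0.187]
B [ 0.548 -0.232  0.187]
weight [ 0.438 -0.232  0.046]
vial [ 0.421 -0.325  0.056]
ball [0.427 0.066 0.087]
red [ 0.512 -0.     0.187]
c1 [0.457 0.128 0.025]
c2 [0.443 0.056 0.025]
c3 [0.405 0.064 0.025]
c4 [0.412 0.134 0.025]
beaker rim [0.559 0.114 0.1  ]
s cap [ 0.43  -0.131  0.024]
s A [ 0.552 -0.143  0.187]
s B [ 0.544 -0.241  0.187]
s weight [ 0.435 -0.241  0.046]
s vial [ 0.422 -0.326  0.056]
s ball [0.426 0.066 0.087]
```

step_arm(targets=[[-1, 0, 0, 0.24, 0], [-1, 0.04, -0.2, 0.24, 0.04], [-1, 0.08, -0.4, 0.24, 0.08], [-1, 0.12, -0.6, 0.24, 0.12], [-1, 0.16, -0.8, 0.24, 0.16], [-1, 0.2, -0.98, 0.24, 0.21], [-1, 0.2, -0.98, 0.24, 0.21], [-1, 0.2, -0.98, 0.24, 0.21]])

```text
time_s: 0.9
position: [0.2915, 0.3299, 0.3012]
tcp_rot: [[-0.966, -0.257, -0.001], [-0.257, 0.966, -0.0], [0.001, -0.0, -1.0]]
force: [0.5, 0.4, 0.4]
opening: 0.359
grasp_force: 0.0
```

step_arm(targets=[[-1, 0.06, -0.16, 0, 0], [-1, 0.12, -0.32, 0, 0], [-1, 0.18, -0.48, 0, 0], [-1, 0.24, -0.64, 0, 0], [-1, 0.3, -0.8, 0, 0], [-1, 0.36, -0.98, 0, 0], [-1, 0.36, -0.98, 0, 0]])

```text
time_s: 1.6
position: [0.3849, 0.0824, 0.3015]
tcp_rot: [[-0.968, -0.252, 0.003], [-0.252, 0.968, -0.002], [-0.002, -0.003, -1.0]]
force: [0.2, 0.8, -0.8]
opening: 0.005
grasp_force: 0.0
```

step_arm(targets=[[-1, 0.06, -0.16, 0, 0], [-1, 0.12, -0.32, 0, 0], [-1, 0.18, -0.48, 0, 0], [-1, 0.24, -0.64, 0, 0], [-1, 0.28, -0.8, 0, 0], [-1, 0.32, -0.98, 0, 0], [-1, 0.32, -0.98, 0, 0]])

```text
time_s: 2.3
position: [0.4645, -0.1627, 0.3011]
tcp_rot: [[-0.967, -0.256, 0.003], [-0.256, 0.967, -0.003], [-0.002, -0.004, -1.0]]
force: [-0.3, 0.7, -0.3]
opening: 0.007
grasp_force: 0.0
```

```bash
python3 - <<'E'
from h import *
c=dict(np.load("top0.npz"))
for u,v,z in [(490,400,0),(500,370,0),(545,215,0),(575,160,.1),(515,390,.1)]: print(u,v,np.round(w(c,u,v,z),3))
E
```

```text
490 400 [ 0.378 -0.456  0.   ]
500 370 [ 0.445 -0.457  0.   ]
545 215 [ 0.847 -0.452  0.   ]
575 160 [ 0.946 -0.461  0.1  ]
515 390 [ 0.383 -0.475  0.1  ]
```

step_arm(targets=[[-1, 0.07, -0.13, 0, 0.04], [-1, 0.14, -0.26, 0, 0.08], [-1, 0.21, -0.4, 0, 0.12], [-1, 0.28, -0.53, 0, 0.16], [-1, 0.34, -0.66, 0, 0.2], [-1, 0.34, -0.66, 0, 0.2], [-1, 0.34, -0.66, 0, 0.2], [-1, 0.34, -0.66, 0, 0.2]])

```text
time_s: 3.1
position: [0.5913, -0.2288, 0.2889]
tcp_rot: [[-0.701, -0.712, -0.032], [-0.709, 0.702, -0.067], [0.07, -0.024, -0.997]]
force: [-0.6, 0.3, -0.4]
opening: 0.008
grasp_force: 0.0
```

```bash
python3 - <<'E'
from rig import *
import cv2
im=capture("top")["color"][150:390,300:600,::-1]
cv2.imwrite("pics/m1.png",cv2.resize(im,None,fx=2.5,fy=2.5))
E
```

```text
(no output)
```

View pics/m1.png

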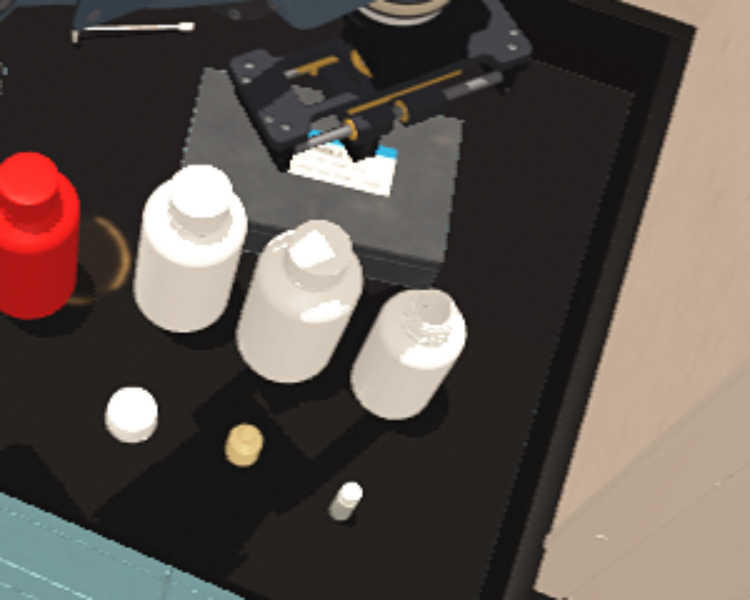

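The bottles, cap, weight and vial are unchanged. The gripper is well above them but short of the target and slightly tilted, so I'm checking the joints.

```bash
python3 - <<'E'
from rig import *
import cv2,numpy as np
c=capture("scene")
cv2.imwrite("pics/s1.png",c["color"][:,:,::-1])
s=read_state()
for k in("time_s","joint_positions","qvel","tau","position","force","moment"):print(k,np.round(s[k],3))
E
```

```text
time_s 3.2
joint_positions [ -29.367   28.413   77.27    -4.424   73.994 -163.497]
qvel [-1.448 -0.211 -0.377 -1.311 -0.253 -0.108]
tau [ 5.4500e-01 -4.3755e+01 -1.9253e+01 -2.3200e-01 -3.0000e-02  3.0000e-03]
position [ 0.591 -0.23   0.29 ]
force [-0.013 -0.812  0.413]
moment [ 0.069  0.07  -0.054]
```

View pics/s1.png

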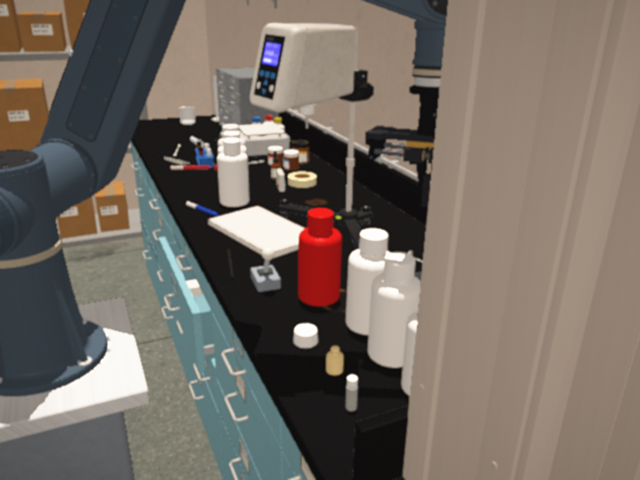

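Joint 6 is at its limit because I turned the wrong way. I'll turn back before going on.

step_arm(targets=[[-1, 0, 0, 0.05, -0.04], [-1, 0, 0, 0.05, -0.08], [-1, 0, 0, 0.05, -0.12], [-1, 0, 0, 0.05, -0.16], [-1, 0, 0, 0.05, -0.2], [-1, 0, 0, 0.05, -0.24], [-1, 0, 0, 0.05, -0.28], [-1, 0, 0, 0.05, -0.28]])

```text
time_s: 4.0
position: [0.5909, -0.2322, 0.3025]
tcp_rot: [[-0.993, 0.09, -0.072], [0.092, 0.996, -0.021], [0.07, -0.027, -0.997]]
force: [0.2, 0.0, 0.1]
opening: 0.004
grasp_force: 0.0
```

```bash
python3 - <<'E'
from rig import *
import numpy as np
s=read_state()
for k in("time_s","joint_positions","position","tcp_rot"):print(k,np.round(s[k],3))
E
```

```text
time_s 4.0
joint_positions [ -30.109   29.158   73.826   -3.137   80.017 -114.265]
position [ 0.591 -0.232  0.303]
tcp_rot [[-0.993  0.09  -0.072]
 [ 0.092  0.996 -0.021]
 [ 0.07  -0.027 -0.997]]
```

step_arm(targets=[[-1, -0.06, -0.13, 0, -0.03], [-1, -0.12, -0.26, 0, -0.06], [-1, -0.17, -0.39, 0, -0.08], [-1, -0.17, -0.39, 0, -0.08], [-1, -0.17, -0.39, 0, -0.08], [-1, -0.17, -0.39, 0, -0.08]])

```text
time_s: 4.6
position: [0.549, -0.3283, 0.3021]
tcp_rot: [[-0.94, 0.332, -0.075], [0.333, 0.943, -0.001], [0.07, -0.026, -0.997]]
force: [0.2, 0.3, -0.7]
opening: 0.004
grasp_force: 0.0
```

Descending to 0.205 (45 mm TCP offset, tips about 26 mm over the mouth), then holding for about 2 s.

step_arm(targets=[[-1, 0, 0, -0.1, 0], [-1, 0, 0, -0.2, 0], [-1, 0, 0, -0.3, 0], [-1, 0, 0, -0.36, 0], [-1, 0, 0, -0.39, 0], [-1, 0, 0, -0.39, 0]])

```text
time_s: 5.2
position: [0.5491, -0.3277, 0.2035]
tcp_rot: [[-0.94, 0.332, -0.077], [0.333, 0.943, -0.0], [0.072, -0.026, -0.997]]
force: [-0.3, 0.0, 0.2]
opening: 0.008
grasp_force: 0.0
```

step_arm(targets=[[-1, 0, 0, 0, 0], [-1, 0, 0, 0, 0], [-1, 0, 0, 0, 0], [-1, 0, 0, 0, 0], [-1, 0, 0, 0, 0], [-1, 0, 0, 0, 0], [-1, 0, 0, 0, 0], [-1, 0, 0, 0, 0], [-1, 0, 0, 0, 0], [-1, 0, 0, 0, 0], [-1, 0, 0, 0, 0], [-1, 0, 0, 0, 0], [-1, 0, 0, 0, 0], [-1, 0, 0, 0, 0], [-1, 0, 0, 0, 0], [-1, 0, 0, 0, 0], [-1, 0, 0, 0, 0], [-1, 0, 0, 0, 0], [-1, 0, 0, 0, 0], [-1, 0, 0, 0, 0]])

```text
time_s: 7.2
position: [0.5491, -0.3292, 0.2044]
tcp_rot: [[-0.94, 0.334, -0.075], [0.335, 0.942, -0.002], [0.07, -0.027, -0.997]]
force: [-0.0, -0.2, 0.5]
opening: 0.008
grasp_force: 0.0
```

```bash
python3 - <<'E'
from rig import *
import cv2
im=capture("top")["color"][150:390,300:600,::-1]
cv2.imwrite("pics/m2.png",cv2.resize(im,None,fx=2.5,fy=2.5))
E
```

```text
(no output)
```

View pics/m2.png

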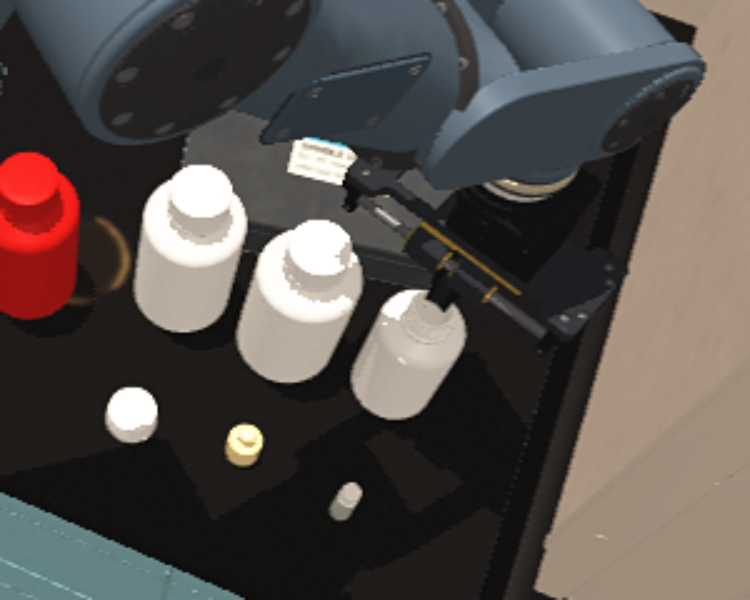

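The closed fingertips hover over the open mouth at crop (437,298), and nothing has moved. Next I lift and travel to the cap.

step_arm(targets=[[-1, 0, 0, 0.13, 0], [-1, 0, 0, 0.26, 0], [-1, 0, 0, 0.4, 0], [-1, -0.08, 0.13, 0.4, 0.02], [-1, -0.17, 0.26, 0.4, 0.04], [-1, -0.25, 0.39, 0.4, 0.06], [-1, -0.33, 0.52, 0.4, 0.08], [-1, -0.42, 0.65, 0.4, 0.1], [-1, -0.5, 0.78, 0.4, 0.12], [-1, -0.5, 0.78, 0.4, 0.12], [-1, -0.5, 0.78, 0.4, 0.12], [-1, -0.5, 0.78, 0.4, 0.12]])

```text
time_s: 8.45
position: [0.4251, -0.1351, 0.3048]
tcp_rot: [[-0.997, -0.036, -0.068], [-0.034, 0.999, -0.03], [0.069, -0.028, -0.997]]
force: [0.4, -0.5, -0.9]
opening: 0.003
grasp_force: 0.0
```

Now down to z = 0.07 (46 mm above the cap top): dz = -0.235.

step_arm(targets=[[-1, 0, 0, -0.15, 0], [-1, 0, 0, -0.3, 0], [-1, 0, 0, -0.45, 0], [-1, 0, 0, -0.6, 0], [-1, 0, 0, -0.72, 0], [-1, 0, 0, -0.82, 0], [-1, 0, 0, -0.89, 0], [-1, 0, 0, -0.93, 0], [-1, 0, 0, -0.93, 0], [-1, 0, 0, -0.93, 0]])

```text
time_s: 9.45
position: [0.4247, -0.1348, 0.072]
tcp_rot: [[-0.997, -0.036, -0.069], [-0.034, 0.999, -0.03], [0.07, -0.027, -0.997]]
force: [-0.7, 0.1, 0.4]
opening: 0.004
grasp_force: 0.0
```

step_arm(targets=[[-1, 0, 0, 0, 0], [-1, 0, 0, 0, 0], [-1, 0, 0, 0, 0], [-1, 0, 0, 0, 0], [-1, 0, 0, 0, 0], [-1, 0, 0, 0, 0], [-1, 0, 0, 0, 0], [-1, 0, 0, 0, 0], [-1, 0, 0, 0, 0], [-1, 0, 0, 0, 0], [-1, 0, 0, 0, 0], [-1, 0, 0, 0, 0], [-1, 0, 0, 0, 0], [-1, 0, 0, 0, 0], [-1, 0, 0, 0, 0], [-1, 0, 0, 0, 0], [-1, 0, 0, 0, 0], [-1, 0, 0, 0, 0], [-1, 0, 0, 0, 0], [-1, 0, 0, 0, 0]])

```text
time_s: 11.45
position: [0.4241, -0.1341, 0.0719]
tcp_rot: [[-0.997, -0.037, -0.069], [-0.035, 0.999, -0.029], [0.07, -0.027, -0.997]]
force: [-0.5, 0.1, -0.1]
opening: 0.005
grasp_force: 0.0
```

```bash
python3 - <<'E'
from rig import *
import cv2
im=capture("scene")["color"][180:420,200:500,::-1]
cv2.imwrite("pics/m3.png",cv2.resize(im,None,fx=2.5,fy=2.5))
E
```

```text
(no output)
```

View pics/m3.png

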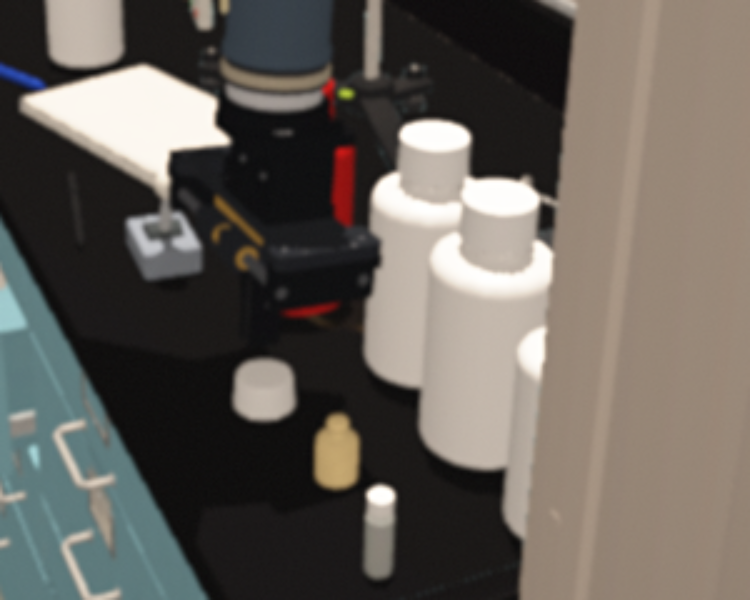

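The fingertips are over the cap at crop (264,375). Next I lift, cross to the right side of the lever and check the height before descending.

step_arm(targets=[[-1, 0, 0, 0.15, 0], [-1, 0, 0, 0.32, 0], [-1, 0, 0, 0.5, 0], [-1, 0, 0, 0.7, 0], [-1, 0, 0, 0.9, 0], [-1, 0, 0.15, 0.9, 0.02], [-1, 0, 0.3, 0.9, 0.04], [-1, -0.01, 0.45, 0.9, 0.05], [-1, -0.02, 0.6, 0.9, 0.05], [-1, -0.02, 0.64, 0.9, 0.05], [-1, -0.02, 0.64, 0.9, 0.05], [-1, -0.02, 0.64, 0.9, 0.05]])

```text
time_s: 12.7
position: [0.4193, 0.0252, 0.2969]
tcp_rot: [[-0.979, -0.193, -0.064], [-0.191, 0.981, -0.041], [0.07, -0.028, -0.997]]
force: [1.2, -0.2, 0.0]
opening: 0.006
grasp_force: 0.0
```

step_arm(targets=[[-1, 0, 0, -0.15, 0], [-1, 0, 0, -0.3, 0], [-1, 0, 0, -0.45, 0], [-1, 0, 0, -0.58, 0], [-1, 0, 0, -0.68, 0], [-1, 0, 0, -0.75, 0], [-1, 0, 0, -0.78, 0], [-1, 0, 0, -0.78, 0]])

```text
time_s: 13.5
position: [0.419, 0.0248, 0.1011]
tcp_rot: [[-0.979, -0.191, -0.066], [-0.189, 0.981, -0.039], [0.072, -0.026, -0.997]]
force: [-1.1, -0.5, 0.3]
opening: 0.007
grasp_force: 0.0
```

```bash
python3 - <<'E'
from rig import *
import cv2
im=capture("scene")["color"][180:360,180:420,::-1]
cv2.imwrite("pics/m4.png",cv2.resize(im,None,fx=3,fy=3))
E
```

```text
(no output)
```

View pics/m4.png

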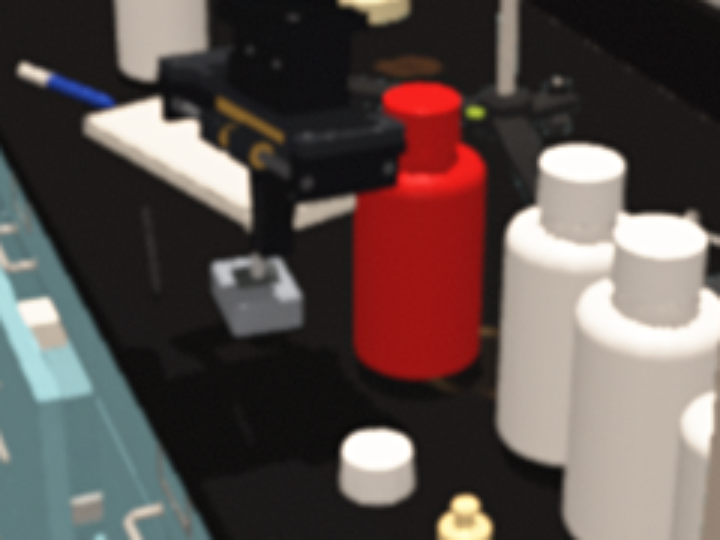

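The fingers stand just right of the ball and hide it, with the lever rod visible below at (260,268). Body clears the red bottle. Now I push.

step_arm(targets=[[-1, 0, 0.05, 0, 0], [-1, 0, 0.1, 0, 0], [-1, 0.01, 0.14, 0, 0], [-1, 0.01, 0.18, 0, 0], [-1, 0.01, 0.22, 0, 0], [-1, 0.02, 0.26, 0, 0], [-1, 0.02, 0.29, 0, 0], [-1, 0.02, 0.31, 0, 0], [-1, 0.02, 0.31, 0, 0]])

```text
time_s: 14.45
position: [0.4239, 0.1041, 0.1018]
tcp_rot: [[-0.979, -0.193, -0.064], [-0.191, 0.981, -0.039], [0.07, -0.026, -0.997]]
force: [-0.3, 0.2, -0.4]
opening: 0.007
grasp_force: 0.0
```

Small steps until the force shows the stop.

step_arm(targets=[[-1, 0, 0.015, 0, 0], [-1, 0, 0.03, 0, 0], [-1, 0, 0.03, 0, 0]])

```text
time_s: 14.75
position: [0.424, 0.1106, 0.1019]
tcp_rot: [[-0.979, -0.193, -0.064], [-0.191, 0.981, -0.04], [0.071, -0.027, -0.997]]
force: [0.5, -2.5, -0.1]
opening: 0.003
grasp_force: 1.1
```

step_arm(targets=[[-1, 0, 0.01, 0, 0], [-1, 0, 0.015, 0, 0], [-1, 0, 0.015, 0, 0], [-1, 0, 0.015, 0, 0]])

```text
time_s: 15.15
position: [0.424, 0.1119, 0.1019]
tcp_rot: [[-0.979, -0.195, -0.065], [-0.193, 0.98, -0.044], [0.072, -0.031, -0.997]]
force: [-0.5, -13.3, 0.1]
opening: 0.004
grasp_force: 6.9
```

13 N means the lever is at its stop. I back off to the right, then go up and look.

step_arm(targets=[[-1, 0, -0.04, 0, 0], [-1, 0, -0.1, 0, 0], [-1, 0, -0.2, 0, 0], [-1, 0, -0.3, 0, 0], [-1, 0, -0.3, 0.15, 0], [-1, 0, -0.3, 0.3, 0], [-1, 0, -0.3, 0.45, 0], [-1, 0, -0.3, 0.6, 0], [-1, 0, -0.3, 0.8, 0], [-1, 0, -0.4, 0.8, 0], [-1, 0, -0.4, 0.8, 0], [-1, 0, -0.4, 0.8, 0]])

```text
time_s: 16.35
position: [0.4234, 0.0148, 0.3016]
tcp_rot: [[-0.979, -0.191, -0.065], [-0.189, 0.981, -0.038], [0.071, -0.025, -0.997]]
force: [0.0, -0.2, 0.7]
opening: 0.001
grasp_force: 0.0
```

```bash
python3 - <<'E'
from rig import *
import cv2
im=capture("scene")["color"][180:420,180:480,::-1]
cv2.imwrite("pics/m5.png",cv2.resize(im,None,fx=2.5,fy=2.5))
E
```

```text
(no output)
```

View pics/m5.png

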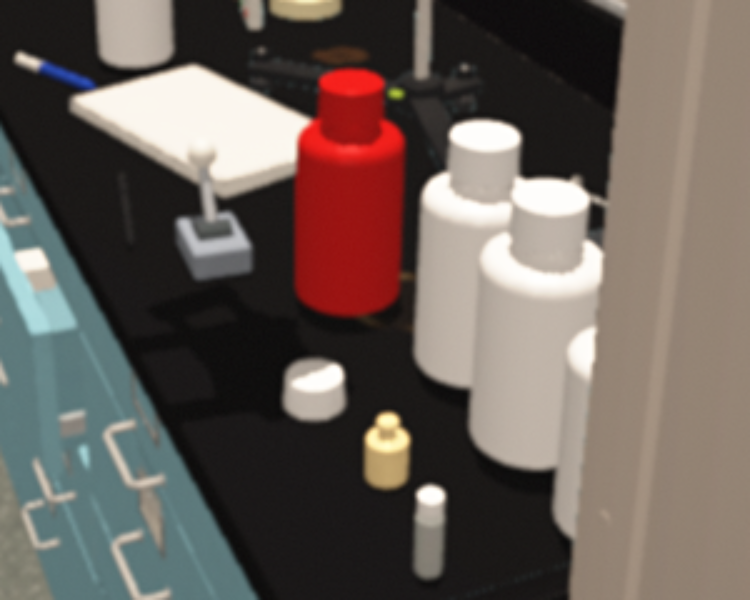

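The ball is now at crop (203,152), leaning left, and everything else stands as before. I check its position numerically and hand in if it is right.

```bash
python3 - <<'E'
from h import *
from rig import *
s=dict(np.load("scene0.npz")); p=w(s,180+203/2.5,180+152/2.5,.083); print(p)
if p[1]>.122: print(hand_in())
E
```

```text
[0.43747836 0.13615291 0.083     ]
the job is handed in; nothing more can be done
None
```

The job is handed in: the arm pointed at the open bottle's mouth, then at the loose cap, for 2 s each, then pushed the lever left to its stop; the last picture shows it still over with everything else in view standing as before, the open bottle mostly hidden there, and no verdict was returned.

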